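# Try a printed sleeve on the stepped gauge pin and sort it

### The arm

A 7-joint arm with a two-finger parallel gripper is mounted at the origin on the work surface. World frame = base frame: x ahead of the robot, y to its left, z up, the work surface at z = 0. Lengths are in m, angles in rad, forces in N, time in s.
With the tool pointing down it reaches from about 0.35 to 0.9 m from the base axis. Payload 19.9 kg.
Tool frame: the origin (TCP) lies midway between the tips of the shut fingers; the grasp point (between the pads) lies 19 mm behind it; z points along the fingers, y is the line along which they close (so a half turn about z gives the same grasp; the last joint's range is limited). The gripper opens to 94 mm and grips with 3 to 60 N. Pads are 16 mm wide; open, the fingers measure 119 mm over their backs; the gripper's body (75 mm by 177 mm) begins 78 mm behind the grasp point.
Start: joints at [1.149, 0.417, -0.01, 1.614, 0.005, 1.111, -0.053], TCP at [0.232, -0.58, 0.167] pointing down, gripper open.
Joint ranges: [-2.81, 2.81], [-0.39, 2.02], [-1.27, 1.25], [0.06, 2.57], [-1.19, 4.33], [0.19, 2], [-2.82, 2.82]. Speed limits (rad/s): [1.89, 1.89, 2.39, 2.39, 3.01, 3.01, 3.01].

### API

Orientations are given as a unit quaternion [x, y, z, w].
In Python, from station import robot, imaging, ticket gives the robot as it stands.
- The arm moves only by the tool carry_out, never from a script. Its argument "commands" is a list that holds one entry, the list of rows, each a list of 5 numbers: the shift along the world's x, y, z in m, then the turn about the world's z in degrees, then the opening, from 0 (shut) to 1 (fully open). In form: [[[tx, ty, tz, roll, gripper], ...]]. A call has 1 to 20 rows; each row is the pose to reach, as a shift and turn from the pose commanded when the call began; what a row does not reach only later rows make up. A row lasts 1/8 s, in which the tool goes at most 62.5 mm and 10.7 degrees, less where a joint would pass 70% of its speed; a pose out of reach is approached as far as the arm can. A call with a gripper value outside its range is refused whole. The fingers move at their own pace and stop on an object; "force" is the grip in N (left out, the last holds). Time passes only in rows, so rows that repeat a pose let the fingers close. It gives the time, the measured TCP pose, the force, the opening and the grip force at its end, in the units of the state.
- robot.sense(): the state, without advancing time (a new reading comes with each control period).
- imaging.capture(name): name is "side" or "top" or "wrist"; returns the picture (384x512x3 uint8, red, green, blue); there is no depth.
- imaging.camera_params(name): a dict with "fovy" (degrees; the focal length in pixels is half the picture's height over the tangent of half this angle, whatever the lens; pixels are square), "cx", "cy" (the principal point, pixels), "R" (3x3) and "t" (3): a world point X has camera coordinates R X + t. Camera axes: x right, y down, z forward; pixel columns grow to the right and rows downward; lengths in m; the calibration is good to about 2 mm. The wrist camera is an equidistant fisheye: a pixel r from the principal point sees the ray r / f radians off the axis. A picture is of the moment at which its call begins: read the wrist's pose just before it. camera_params takes no time and is no camera call; for the wrist camera it gives the pose at the moment of the call.
- ticket.finish_job(): hands the job in; it is judged then, once.
The state is a dict: "time_s": time; "joints": joint angles; "qd": joint speeds; "joint_efforts": joint torques, N m; "tool_pos": TCP position; "tool_rot": TCP orientation; "wrist_force": force on the tool from outside, world axes, zero at the start; "moment": the same for the moment, N m; "finger_gap": finger opening in m; "finger_force": force on a finger pad.
Only numpy, scipy, OpenCV 4.12 (cv2) and the standard library are available. Lean on these libraries where they do the work, as an engineer would, in place of code of your own. Each camera call takes 0.05 s, during which the arm holds its last target. There are 200 camera calls.

### The job

Push the printed sleeve that lies in line with the steel gauge pin gently along its rail onto the pin, until it will go no farther. If it stops at the pin's step it is a good fit: draw it back off and put it in the shallow plywood tray; if it runs on over the step to the shoulder at the clamp block it is too loose: draw it off and put it in the deeper cardboard box. Do not force it, and leave the sleeve waiting in the cradle and the other things on the bench alone.

Things in the scene. Friction and masses are not known exactly. Their poses are not given: they have to be found in the camera images.
- gauge: Fixed bench gauge: plywood base 160 mm (x) by 270 mm (y), 12 mm thick, on the table; origin under its middle. Its +y is the way a sleeve is pushed onto the pin, which lies level, nose towards -y, 60 mm above the table at x = +35 mm. An aluminium clamp block holds the pin: 46 mm wide, y = +90 to +126 mm, 91 mm high.
- test_rail (a point): On the pin's axis over the middle of the test rail (gauge x +35, y -26, z 60 mm; axes as the gauge's): a wooden vee 30 mm wide, gauge y = -128 to +75 mm, upper edges 45 mm above the table. A sleeve lying in it is in line with the pin, its axis 60 mm above the table; at the start its middle is at gauge y = -85 to -50 mm.
- waiting_cradle (a point): Axis of a sleeve lying in the waiting cradle (gauge x -50, y -65, z 60 mm): a like vee from gauge y = -115 to -15 mm, 85 mm from the test rail on the robot's side.
- pin_nose (a point): The free tip of the gauge pin, on its axis (gauge x +35, y +25, z 60 mm; axes as the gauge's). From the nose the pin is 20 mm in diameter for 25 mm (with a small chamfer), then steps up.
- pin_step (a point): On the pin's axis at the step, 25 mm past the nose along +y (gauge y +50): from here the pin is 25 mm in diameter for another 25 mm. A good sleeve stops with its leading end here, its middle 30 mm before this point.
- pin_shoulder (a point): On the pin's axis at the shoulder, 50 mm past the nose (gauge y +75): a collar 34 mm in diameter before the clamp block. A too loose sleeve stops with its leading end here, its middle 30 mm before this point, 25 mm farther than a good one. In both cases the pin is wholly inside the sleeve: nothing stands out of its near end.
- sleeve_1: One of two white 3D-printed tubes (the other: sleeve_2), alike outside: 60 mm long, 40 mm outside diameter, about 45 g. Origin in the middle, on the axis; y along the tube. One has a 22 mm bore (good), one 27 mm (too loose): which is not told, the pin shows it. Either may lie on the test rail: that one is to be tested; the other lies in the waiting cradle and stays there.
- sleeve_2: One of two white 3D-printed tubes (the other: sleeve_1), alike outside: 60 mm long, 40 mm outside diameter, about 45 g. Origin in the middle, on the axis; y along the tube. One has a 22 mm bore (good), one 27 mm (too loose): which is not told, the pin shows it. Either may lie on the test rail: that one is to be tested; the other lies in the waiting cradle and stays there.
- good_tray: Shallow plywood tray for good sleeves, fixed, 150 mm (x) by 170 mm (y), 35 mm high, walls and floor 5 mm, open on top. Origin under its middle. It stands to the left or the right of the gauge, changing places with the box.
- reject_box: Deeper cardboard box for sleeves that are too loose, fixed, 160 mm (x) by 180 mm (y), 70 mm high, walls and floor 5 mm, open on top. Origin under its middle. It stands on the other side of the gauge.
- tape_roll: Bystander: nearly used-up roll of paper tape lying flat beyond the gauge, 92 mm across, 25 mm high. Origin under its middle.
- glue_bottle: Bystander: white glue bottle standing beyond the gauge, 40 mm across, 115 mm high. Origin under its middle.
- caliper: Bystander: digital caliper lying flat beyond the gauge, 190 mm long along its y axis, 12 mm thick. Origin under its middle.

How it is judged:
By the outcome, as a careful person would: the job done as asked, in the order asked, and still so for the second after the job is handed in, with the robot touching nothing.
It also fails if it takes over 48 s, if anything falls off the work surface, if the arm or the gripper's body presses on something with over 40 N, if the wrist force passes 120 N, or if a joint passes its speed limit or range.

## Working session

There is one attempt and no reset: what is moved stays moved. The work goes in short steps, Python scripts to look and compute and a tool call to move; the robot and the scene stay as the last step left them, time stands still between calls to the robot, and variables do not carry over. Pictures are saved under pics/ and viewed, at most 10 in all, crops included, and the job is handed in when it is done.

Besides the shell and the picture viewer there is one more tool, called after ">>>" as name([rows], argument=value, ...), one row to a line, values as JSON. carry_out: Moves the arm, as the interface text tells. Its arguments: {"type":"object","properties":{"commands":{"type":"array"},"force":{"type":"number"}},"required":["commands"]}

```bash
mkdir -p pics
python3 - <<'E'
from station import robot, imaging
import cv2, numpy as np
s=robot.sense(); print({k:np.round(v,3).tolist() for k,v in s.items()})
for n in("top","side"):
    p=imaging.camera_params(n); print(n,p)
    cv2.imwrite(f"pics/{n}0.png",imaging.capture(n)[:,:,::-1])
E
```

```text
{'time_s': 0.0, 'joints': [1.15, 0.418, -0.01, 1.614, 0.005, 1.111, -0.053], 'qd': [0.0, 0.001, 0.001, -0.0, 0.002, -0.001, 0.001], 'joint_efforts': [-0.001, -85.125, 0.638, -42.599, -0.049, 0.019, -0.0], 'tool_pos': [0.231, -0.58, 0.166], 'tool_rot': [0.982, 0.189, -0.0, -0.001], 'wrist_force': [0.4, -0.163, 0.053], 'moment': [-0.036, -0.044, -0.037], 'finger_force': 0.0, 'finger_gap': 0.094}
top {'fovy': 54.27488580482836, 'cx': 248.7723665616879, 'cy': 192.06137804645994, 'R': array([[-0.00572785, -0.99989641, -0.01320428],
       [-0.99010287,  0.00752241, -0.14014177],
       [ 0.14022659,  0.01227089, -0.9900434 ]]), 't': array([0.01667644, 0.57292341, 0.78532057])}
side {'fovy': 54.41510748058932, 'cx': 254.24278817636207, 'cy': 186.09908381192326, 'R': array([[-0.95748187, -0.28815523, -0.01396547],
       [-0.18885474,  0.66265024, -0.72472653],
       [ 0.21808796, -0.69127507, -0.68889507]]), 't': array([0.55305764, 0.14675121, 0.75342128])}
```

View pics/top0.png

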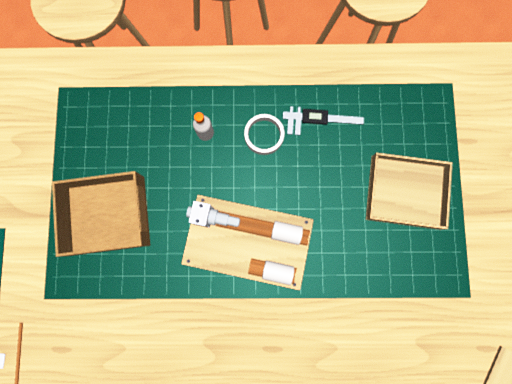

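View pics/side0.png

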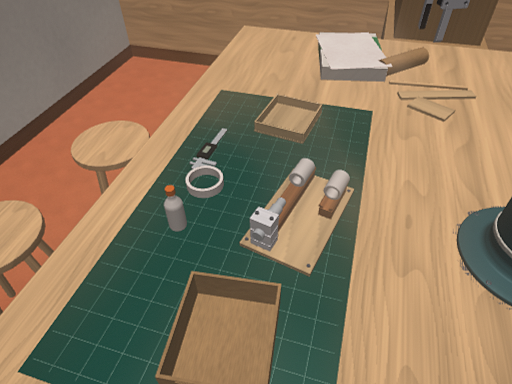

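The top view shows the gauge at about (248,243), with the pin pointing right and its clamp at (200,213). The test sleeve is at (288,232) and the waiting sleeve at (279,272). The cardboard box is on the left at (100,214) and the plywood tray on the right at (410,190). The side view confirms this layout, with the test sleeve at about (303,172).

```bash
cat > h.py <<'E'
import numpy as np, cv2
from station import robot, imaging
def ray(n,uv,p=None):
    p=p or imaging.camera_params(n); R,t=np.array(p["R"]),np.array(p["t"])
    f=192/np.tan(np.radians(p["fovy"]/2))
    x=(uv[0]-p["cx"])/f; y=(uv[1]-p["cy"])/f
    if n=="wrist":
        r=np.hypot(x,y); k=np.sin(r)/max(r,1e-9); d=np.array([x*k,y*k,np.cos(r)])
    else: d=np.array([x,y,1.])
    d=R.T@d; return -R.T@t, d/np.linalg.norm(d)
def plane(n,uv,z,p=None):
    c,d=ray(n,uv,p); return c+d*(z-c[2])/d[2]
def tri(*rays):
    A=sum(np.eye(3)-np.outer(d,d) for c,d in rays); b=sum((np.eye(3)-np.outer(d,d))@c for c,d in rays)
    X=np.linalg.solve(A,b); return X,[np.linalg.norm(np.cross(X-c,d))*1e3 for c,d in rays]
def blobs(m,amin=60):
    c,_=cv2.findContours(m.astype(np.uint8),cv2.RETR_EXTERNAL,cv2.CHAIN_APPROX_NONE)
    return [k for k in c if cv2.contourArea(k)>amin]
E
python3 - <<'E'
from h import *
np.set_printoptions(precision=4,suppress=True)
for n in("top","side"):
    im=cv2.imread(f"pics/{n}0.png"); hsv=cv2.cvtColor(im,cv2.COLOR_BGR2HSV); H,S,V=cv2.split(hsv)
    roi=np.zeros_like(H); 
    (cv2.rectangle(roi,(180,190),(320,295),1,-1) if n=="top" else cv2.rectangle(roi,(235,150),(360,275),1,-1))
    print(n,"white")
    for k in blobs((S<60)&(V>110)&(roi>0),40):
        (c,s,a)=cv2.minAreaRect(k); print(np.round(c,1),np.round(s,1),round(a,1),cv2.contourArea(k))
    print("base")
    nm=~((H>60)&(H<100)&(S>60))&(roi>0)
    for k in blobs(nm,1500): print(cv2.approxPolyDP(cv2.convexHull(k),3,True).reshape(-1,2).tolist())
    if n=="top":
        r2=np.zeros_like(H); cv2.rectangle(r2,(360,145),(458,235),1,-1); cv2.rectangle(r2,(48,165),(155,260),1,-1)
        for k in blobs(~((H>60)&(H<100)&(S>60))&(r2>0),1500): print("bin",cv2.approxPolyDP(cv2.convexHull(k),4,True).reshape(-1,2).tolist())
    y,x,w,h=(190,180,140,105) if n=="top" else (150,235,125,125)
    cv2.imwrite(f"pics/{n}0c.png",cv2.resize(im[y:y+h,x:x+w],None,fx=4,fy=4,interpolation=cv2.INTER_CUBIC))
a=np.vstack([cv2.imread("pics/top0c.png"),np.zeros((0,560,3),np.uint8)]);b=cv2.imread("pics/side0c.png")
print(a.shape,b.shape)
E
```

```text
top white
[278.1 272.5] [30.6 19.2] 12.5 531.5
[286.8 232.5] [30.  18.7] 12.3 510.5
[213.  214.7] [53.9 26.2] 12.5 797.5
base
[[197, 195], [313, 219], [300, 289], [182, 264], [186, 212]]
bin [[48, 165], [141, 175], [149, 245], [55, 256], [48, 240]]
bin [[371, 157], [378, 152], [452, 162], [448, 228], [366, 219]]
side white
[265.  221.4] [31.1 54.6] 12.5 826.0
[336.5 183.8] [18.1 31.4] 29.7 473.5
[301.4 171.4] [17.8 29.7] 33.7 435.0
base
[[360, 150], [360, 275], [306, 275], [239, 244], [274, 150]]
(420, 560, 3) (500, 500, 3)
```

View pics/top0c.png

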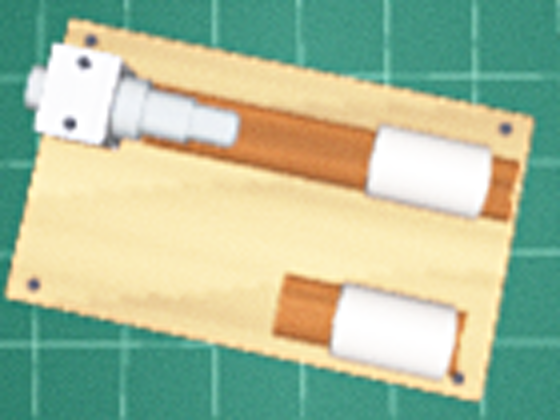

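View pics/side0c.png

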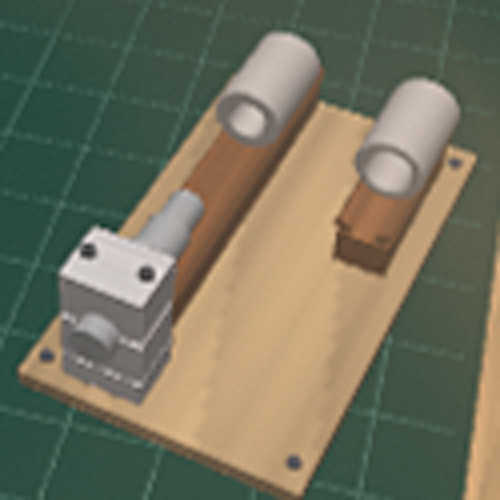

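The crops show the test sleeve centred at about top (287,233) and side (302,172), lying behind the pin nose on the rail. The nose is at about top (239,222).

Run:
```python
from h import *
np.set_printoptions(precision=4,suppress=True)
c=np.array([plane("top",u,.012) for u in [(197.3,195),(313,219.3),(300,289.7),(181.7,264.7)]])[:,:2]
print("corners",c.tolist(), "sides",np.linalg.norm(np.roll(c,-1,0)-c,axis=1))
o=c.mean(0); ey=(c[0]-c[1])+(c[3]-c[2]); ey/=np.linalg.norm(ey); ex=np.array([ey[1],-ey[0]])
print("o",o,"ey",ey,"yaw(deg) of ey from +y",np.degrees(np.arctan2(-ey[0],ey[1])))
for nm,gx,gy in(("rail",.035,-.026),("nose",.035,.025),("step",.035,.05),("shoulder",.035,.075),("cradle",-.05,-.065)): print(nm,o+gx*ex+gy*ey)
for nm,a,b in(("test",(287,232.6),(301.6,171.6)),("wait",(278.3,272.5),(336.6,183.8))):
    X,r=tri(ray("top",a),ray("side",b)); d=X[:2]-o; print(nm,X,r,"gauge",d@ex,d@ey)
for z,P in((.035,[(374.5,153),(452,162.5),(448,228),(367,219.5)]),(.07,[(52.5,182),(135.5,172.5),(148.5,246),(55.5,255.5)])):
    print("bin",[plane("top",u,z)[:2].round(3).tolist() for u in P])
```

```text
corners [[0.5711699490705785, 0.13076213058040626], [0.51397812625959, -0.13113367502991707], [0.3596354434966044, -0.09805512726282954], [0.41492744173350127, 0.16342128912341702]] sides [0.2681 0.1578 0.2673 0.1596]
o [0.4649 0.0162] ey [0.2101 0.9777] yaw(deg) of ey from +y -12.129568341567143
rail [ 0.4937 -0.0165]
nose [0.5044 0.0333]
step [0.5097 0.0578]
shoulder [0.5149 0.0822]
cradle [ 0.4024 -0.0368]
test [ 0.4829 -0.0677  0.061 ] [np.float64(0.10041465519481069), np.float64(0.10041465519478342)] gauge 0.03516985216292043 -0.07832456658918965
wait [ 0.4001 -0.0479  0.0615] [np.float64(0.36659267385114713), np.float64(0.36659267385100824)] gauge -0.04993998242014632 -0.07639546462242308
bin [[0.66, -0.27], [0.637, -0.44], [0.492, -0.42], [0.511, -0.245]]
bin [[0.594, 0.434], [0.613, 0.256], [0.457, 0.223], [0.438, 0.417]]
```

>>> carry_out([
  [[0.024,0.046,0,6,0.3],[0.048,0.092,0,12,0.3],[0.072,0.138,0,18,0.3],[0.096,0.184,0,24,0.3],[0.12,0.23,0,30,0.3],[0.144,0.276,0,36,0.3],[0.168,0.322,0,42,0.3],[0.192,0.368,0,48,0.3],[0.216,0.414,0,54,0.3],[0.24,0.462,0,56,0.3],[0.24,0.462,0,56,0.3],[0.24,0.462,0,56,0.3]],
], force=5)

```text
time_s: 1.6
tool_pos: [0.4714, -0.1187, 0.1668]
tool_rot: [0.779, 0.628, -0.0, -0.0]
wrist_force: [-0.1, -0.7, -1.3]
finger_gap: 0.0283
finger_force: 0.0
```

>>> carry_out([
  [[0,0,-0.04,0,0.3],[0,0,-0.08,0,0.3],[0,0,-0.1,0,0.3],[0,0,-0.114,0,0.3],[0,0,-0.114,0,0.3]],
])

```text
time_s: 2.22
tool_pos: [0.4712, -0.119, 0.0526]
tool_rot: [0.779, 0.627, -0.0, -0.0]
wrist_force: [-0.7, -0.5, 0.5]
finger_gap: 0.0281
finger_force: 0.0
```

Run:
```python
from h import *
a=imaging.capture("side")[110:260,215:365,::-1]; b=imaging.capture("wrist")[:,:,::-1]
cv2.imwrite("pics/p1.png",np.hstack([cv2.resize(a,(384,384)),b[:,60:460]])); print(imaging.camera_params("wrist"),robot.sense()["wrist_force"])
```

```text
{'fovy': 65.70646984690485, 'cx': 254.77361014557425, 'cy': 187.85940112056366, 'R': array([[ 0.97708489, -0.2128422 ,  0.0018216 ],
       [-0.20591701, -0.94305802,  0.26122741],
       [-0.05388234, -0.25561646, -0.96527557]]), 't': array([-0.486011  , -0.01282201,  0.27834287])} [ 0.20318544  1.01062008 -0.16591076]
```

View pics/p1.png

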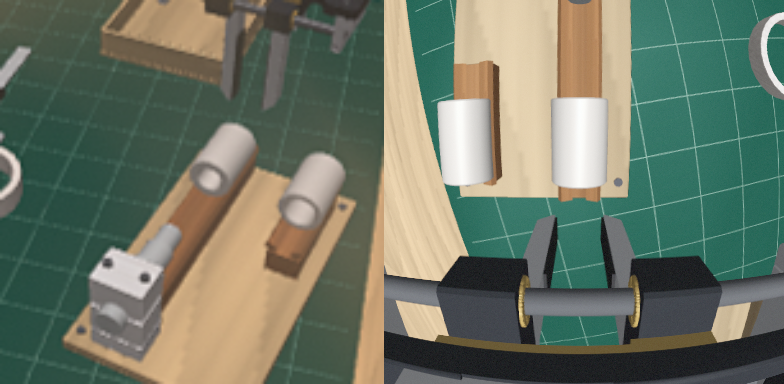

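The right half of that picture (wrist view) shows both fingers squared up behind the test sleeve at about (580,145), 15 mm clear. I'll push now, in small steps.

>>> carry_out([
  [[0.001,0.0049,0,0,0.3],[0.0021,0.0098,0,0,0.3],[0.0032,0.0147,0,0,0.3],[0.0042,0.0196,0,0,0.3],[0.0053,0.0244,0,0,0.3],[0.0063,0.0293,0,0,0.3],[0.0074,0.0342,0,0,0.3],[0.0084,0.0391,0,0,0.3],[0.0095,0.044,0,0,0.3],[0.0105,0.0489,0,0,0.3],[0.0116,0.0538,0,0,0.3],[0.0126,0.0587,0,0,0.3],[0.0137,0.0636,0,0,0.3],[0.0147,0.0684,0,0,0.3],[0.0158,0.0733,0,0,0.3],[0.0168,0.0782,0,0,0.3],[0.0168,0.0782,0,0,0.3]],
])

```text
time_s: 4.45
tool_pos: [0.4886, -0.0398, 0.053]
tool_rot: [0.778, 0.628, 0.0, -0.0]
wrist_force: [0.5, 0.6, -0.5]
finger_gap: 0.0286
finger_force: 0.0
```

Run:
```python
from h import *
b=imaging.capture("wrist")[:,:,::-1]; a=imaging.capture("side")[110:260,215:365,::-1]
cv2.imwrite("pics/p2.png",np.hstack([cv2.resize(a,(384,384)),b[:,60:460]])); print(robot.sense()["wrist_force"])
```

```text
[-0.61474688  0.04105334 -0.77889174]
```

View pics/p2.png

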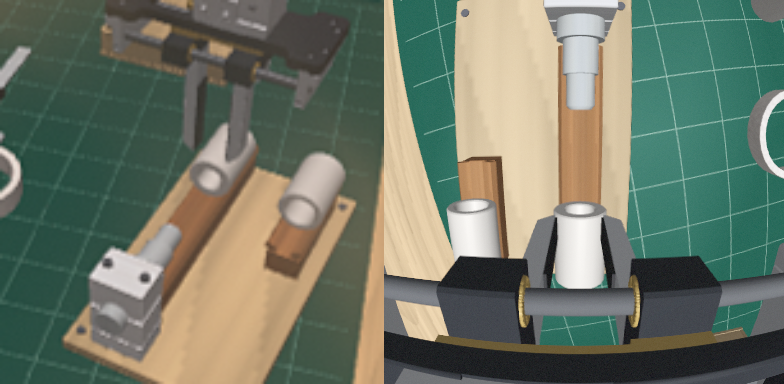

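The second pair shows the sleeve still at its old place, with the fingers over or around it and no force. I'll measure where the fingertips really are.

```bash
python3 - <<'E'
from h import *
np.set_printoptions(precision=4,suppress=True)
print(robot.sense()["tool_pos"])
o=np.array([.4649,.0162]);ey=np.array([.2101,.9777]);ex=np.array([ey[1],-ey[0]])
k=150/384
for nm,w,s in(("fingerL?",(545-384+60,217),(240,158)),("fingerR?",(612-384+60,217),(193,148))):
    X,r=tri(ray("wrist",w),ray("side",(215+s[0]*k,110+s[1]*k))); print(nm,X,r,"g",(X[:2]-o)@ex,(X[:2]-o)@ey)
# sleeve front ring centre
X,r=tri(ray("wrist",(580-324,210)),ray("side",(215+209*k,110+179*k))); print("front",X,r,"g",(X[:2]-o)@ex,(X[:2]-o)@ey)
E
python3 - <<'E'
import cv2,numpy as np
a=cv2.imread("pics/p2.png"); 
cv2.imwrite("pics/p2c.png",np.hstack([cv2.resize(a[100:220,150:290],(466,400),interpolation=2),cv2.resize(a[190:300,520:640],(330,302),interpolation=2)[:302].copy() if 0 else cv2.resize(a[190:320,520:640],(330,400),interpolation=2)]))
E
```

```text
[ 0.4885 -0.0403  0.053 ]
fingerL? [ 0.4654 -0.0282  0.0968] [np.float64(3.7825588450517906), np.float64(3.7825588450517045)] g 0.009816151745526677 -0.04333002545884584
fingerR? [ 0.5075 -0.0386  0.0909] [np.float64(3.179432379097184), np.float64(3.179432379097346)] g 0.053171879224497696 -0.044580314359818914
front [ 0.4886 -0.0401  0.0578] [np.float64(0.2947087611724732), np.float64(0.2947087611723337)] g 0.03500923602346302 -0.05003827661188585
```

View pics/p2c.png

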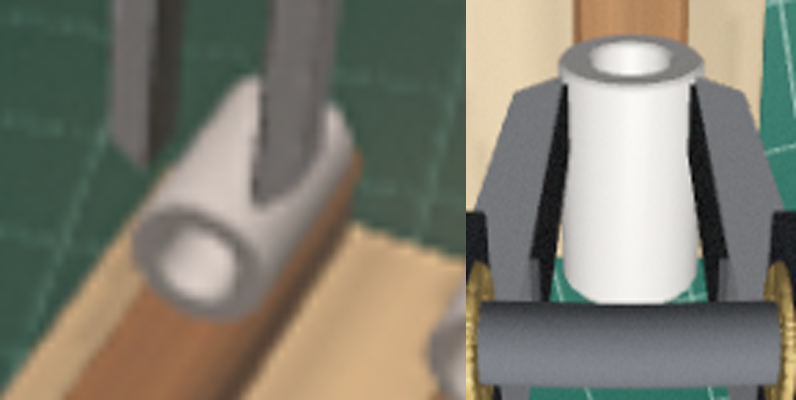

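Run:
```python
from h import *
np.set_printoptions(precision=4,suppress=True)
o=np.array([.4649,.0162]);ey=np.array([.2101,.9777]);ex=np.array([ey[1],-ey[0]])
k=150/384
for nm,w,s in(("near in",(233,216),(227.5,160)),("near out",(214,221),(247,155)),("far in",(279.5,216),(194.4,149.5)),):
    X,r=tri(ray("wrist",w),ray("side",(215+s[0]*k,110+s[1]*k))); print(nm,X,r[0],"g",(X[:2]-o)@ex,(X[:2]-o)@ey)
s=robot.sense(); print(s["time_s"],s["joints"],s["finger_gap"])
```

```text
near in [ 0.4741 -0.0299  0.0919] 1.8045743048580039 g 0.018701987070733162 -0.043120686865324435
near out [ 0.4605 -0.0292  0.1   ] 4.4037871958644725 g 0.005206763005400609 -0.04532615704804019
far in [ 0.5039 -0.0358  0.0923] 1.4141254254325903 g 0.049056591975010236 -0.04259746102259847
4.55 [ 0.411   0.3669 -0.461   2.0307  0.2261  0.7924 -0.3969] 0.028157783426751744
```

The fingertips are really about 39 mm above the reported TCP: triangulated at z ≈ 0.092, with a 30 mm gap that matches the reading. They passed over the sleeve without touching it. I'll go back, come down by that amount and look again.

>>> carry_out([
  [[-0.0042,-0.0196,0,0,0.3],[-0.0084,-0.0391,0,0,0.3],[-0.0126,-0.0587,0,0,0.3],[-0.0168,-0.0782,0,0,0.3],[-0.0168,-0.0782,0,0,0.3],[-0.0168,-0.0782,-0.01,0,0.3],[-0.0168,-0.0782,-0.02,0,0.3],[-0.0168,-0.0782,-0.03,0,0.3],[-0.0168,-0.0782,-0.038,0,0.3],[-0.0168,-0.0782,-0.038,0,0.3]],
])

```text
time_s: 5.8
tool_pos: [0.4713, -0.1182, 0.0143]
tool_rot: [0.778, 0.628, -0.0, -0.001]
wrist_force: [0.8, 0.1, 0.1]
finger_gap: 0.0283
finger_force: 0.0
```

Run:
```python
from h import *
b=imaging.capture("wrist")[:,:,::-1]; a=imaging.capture("side")[110:210,265:365,::-1]
cv2.imwrite("pics/p3.png",np.hstack([cv2.resize(a,(384,384),interpolation=2),b[:,60:460]])); print(robot.sense()["wrist_force"])
```

```text
[-1.04199674  0.68276841  0.31776902]
```

View pics/p3.png

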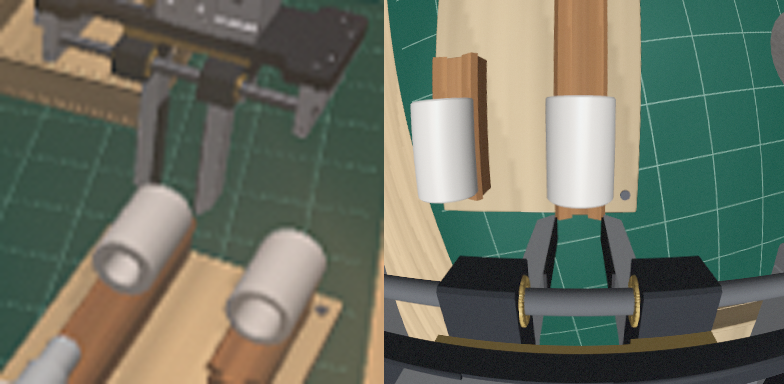

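p3 shows the fingertips now level with the sleeve, right behind it: side crop (205,212), wrist (556,218) and (603,218). Pushing 30 mm as a check.

>>> carry_out([
  [[0.001,0.0049,0,0,0.3],[0.0021,0.0098,0,0,0.3],[0.0027,0.0127,0,0,0.3],[0.0034,0.0156,0,0,0.3],[0.0042,0.0196,0,0,0.3],[0.0053,0.0244,0,0,0.3],[0.0063,0.0293,0,0,0.3],[0.0063,0.0293,0,0,0.3]],
])

```text
time_s: 6.9
tool_pos: [0.4781, -0.0887, 0.015]
tool_rot: [0.778, 0.628, 0.0, -0.0]
wrist_force: [-0.3, -0.6, -0.1]
finger_gap: 0.0281
finger_force: 0.0
```

```bash
cat >> h.py <<'E'
o=np.array([.4649,.0162]);ey=np.array([.2101,.9777]);ex=np.array([ey[1],-ey[0]])
def g(X): d=np.asarray(X)[:2]-o; return np.round([d@ex*1e3,d@ey*1e3],1)
def look():
    s=robot.sense(); p=imaging.camera_params("wrist"); im=imaging.capture("wrist"); hsv=cv2.cvtColor(im,cv2.COLOR_RGB2HSV)
    m=(hsv[...,1]<40)&(hsv[...,2]>110); m[:,:200]=0; m[:,310:]=0; m[290:]=0
    k=max(blobs(m),key=cv2.contourArea).reshape(-1,2); t=k[:,1].min(); u=k[k[:,1]<=t+1,0].mean()
    print("tcp g",g(s["tool_pos"]),"z",s["tool_pos"][2].round(4) if hasattr(s["tool_pos"],"round") else s["tool_pos"][2],"F",np.round(s["wrist_force"],1),"white top px",(u,t),"lead end top edge g",g(plane("wrist",(u,t),.08,p)))
    a=imaging.capture("side")[:,:,::-1]; h2=cv2.cvtColor(a,cv2.COLOR_BGR2HSV)
    return im[:,:,::-1],a
E
python3 - <<'E'
from h import *
b,a=look()
cv2.imwrite("pics/p4.png",np.hstack([cv2.resize(a[110:210,265:365],(384,384),interpolation=2),b[:,60:460]]))
E
```

```text
tcp g [ 34.9 -99.7] z 0.015 F [-0.3 -0.6 -0.1] white top px (np.float64(256.0), np.int32(119)) lead end top edge g [ 35.  -28.8]
```

View pics/p4.png

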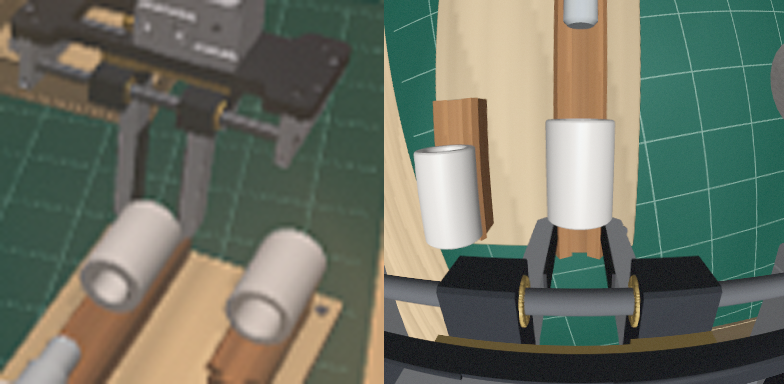

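p4 shows the sleeve moving ahead of the fingers, straight in the vee: its leading end is at wrist row 119 and the nose at row 25. I'll push on to just before the nose.

>>> carry_out([
  [[0.001,0.0049,0,0,0.3],[0.0021,0.0098,0,0,0.3],[0.0032,0.0147,0,0,0.3],[0.0042,0.0196,0,0,0.3],[0.0053,0.0244,0,0,0.3],[0.0063,0.0293,0,0,0.3],[0.0074,0.0342,0,0,0.3],[0.0084,0.0391,0,0,0.3],[0.0095,0.044,0,0,0.3],[0.0095,0.044,0,0,0.3]],
])

```text
time_s: 8.25
tool_pos: [0.4876, -0.0447, 0.015]
tool_rot: [0.778, 0.628, 0.0, -0.0]
wrist_force: [0.3, 0.4, 1.6]
finger_gap: 0.0283
finger_force: 0.0
```

```bash
python3 -c "
from h import *
look()"
```

```text
tcp g [ 35.  -54.8] z 0.015 F [0.3 0.4 1.6] white top px (np.float64(256.0), np.int32(119)) lead end top edge g [35.1 16.1]
```

>>> carry_out([
  [[0.0006,0.0029,0,0,0.3],[0.0013,0.0059,0,0,0.3],[0.0019,0.0088,0,0,0.3],[0.0025,0.0117,0,0,0.3],[0.0032,0.0147,0,0,0.3],[0.0032,0.0147,0,0,0.3]],
])

```text
time_s: 9.1
tool_pos: [0.4907, -0.0301, 0.015]
tool_rot: [0.778, 0.628, -0.0, -0.0]
wrist_force: [0.6, 0.6, 0.7]
finger_gap: 0.0281
finger_force: 0.0
```

```bash
python3 -c "
from h import *
look()"
```

```text
tcp g [ 35.  -39.9] z 0.015 F [0.6 0.6 0.7] white top px (np.float64(259.5), np.int32(0)) lead end top edge g [37.1 95.5]
```

>>> carry_out([
  [[0.0006,0.0029,0,0,0.3],[0.0013,0.0059,0,0,0.3],[0.0019,0.0088,0,0,0.3],[0.0025,0.0117,0,0,0.3],[0.0032,0.0147,0,0,0.3],[0.0032,0.0147,0,0,0.3]],
])

```text
time_s: 9.95
tool_pos: [0.494, -0.0155, 0.015]
tool_rot: [0.778, 0.628, -0.0, -0.0]
wrist_force: [0.7, 0.2, -0.3]
finger_gap: 0.0285
finger_force: 0.0
```

>>> carry_out([
  [[0.0002,0.001,0,0,0.3],[0.0004,0.002,0,0,0.3],[0.0006,0.0029,0,0,0.3],[0.0006,0.0029,0,0,0.3]],
])

```text
time_s: 10.45
tool_pos: [0.4945, -0.0128, 0.015]
tool_rot: [0.778, 0.628, -0.0, -0.0]
wrist_force: [-0.8, 0.4, -0.5]
finger_gap: 0.0284
finger_force: 0.0
```

```bash
sed -i 's/hsv\[...,2\]>110)/hsv[...,2]>110); m[:60]=0/; s/m=(hsv\[...,1\]<40)&(hsv\[...,2\]>110)/m=(hsv[...,1]<40)\&(hsv[...,2]>215)/' h.py; grep -n "m=(" h.py; python3 -c "
from h import *
b,a=look(); np.set_printoptions(linewidth=250); print(b[60:180:4,256].max(-1)); cv2.imwrite('pics/w5.png',b)"
```

```text
23:    m=(hsv[...,1]<40)&(hsv[...,2]>215); m[:60]=0; m[:,:200]=0; m[:,310:]=0; m[290:]=0
tcp g [ 35.  -22.1] z 0.015 F [-0.8  0.4 -0.5] white top px (np.float64(258.0), np.int32(123)) lead end top edge g [36.2 46.7]
[214 214 172 208 211 210 210 210 210 211 211 211 210 212 211 204 244 246 246 246 245 245 245 245 244 244 243 244 244 243]
```

>>> carry_out([
  [[0.0001,0.0005,0,0,0.3],[0.0002,0.001,0,0,0.3],[0.0003,0.0015,0,0,0.3],[0.0004,0.002,0,0,0.3],[0.0004,0.002,0,0,0.3]],
])

```text
time_s: 11.18
tool_pos: [0.4949, -0.0108, 0.015]
tool_rot: [0.778, 0.628, -0.0, -0.0]
wrist_force: [1.0, 0.3, 1.0]
finger_gap: 0.0279
finger_force: 0.0
```

>>> carry_out([
  [[0.0001,0.0005,0,0,0.3],[0.0002,0.001,0,0,0.3],[0.0003,0.0015,0,0,0.3],[0.0003,0.0015,0,0,0.3]],
])

```text
time_s: 11.68
tool_pos: [0.4952, -0.0093, 0.015]
tool_rot: [0.778, 0.628, -0.0, -0.0]
wrist_force: [0.2, -0.0, -0.6]
finger_gap: 0.0282
finger_force: 0.0
```

>>> carry_out([
  [[0.0001,0.0005,0,0,0.3],[0.0002,0.001,0,0,0.3],[0.0003,0.0015,0,0,0.3],[0.0003,0.0015,0,0,0.3]],
])

```text
time_s: 12.18
tool_pos: [0.4952, -0.0091, 0.015]
tool_rot: [0.779, 0.627, -0.001, 0.0]
wrist_force: [-2.8, -7.7, 1.9]
finger_gap: 0.0279
finger_force: 4.2
```

>>> carry_out([
  [[0.0001,0.0005,0,0,0.3],[0.0002,0.001,0,0,0.3],[0.0003,0.0015,0,0,0.3],[0.0003,0.0015,0,0,0.3]],
])

```text
time_s: 12.68
tool_pos: [0.4952, -0.009, 0.015]
tool_rot: [0.779, 0.627, -0.001, 0.001]
wrist_force: [-4.1, -16.9, 5.9]
finger_gap: 0.0281
finger_force: 8.2
```

```bash
python3 -c "
from h import *
look()"
```

```text
tcp g [ 34.9 -18.3] z 0.015 F [ -4.1 -16.9   5.9] white top px (np.float64(258.5), np.int32(124)) lead end top edge g [36.5 50.3]
```

The force rose to 17 N with the leading end at gauge y ≈ 50 mm, which is the step, so this sleeve is a good fit. I'll back off, rise over the sleeve and open.

>>> carry_out([
  [[-0.0011,-0.0049,0,0,0.3],[-0.0021,-0.0098,0,0,0.3],[-0.0032,-0.0147,0,0,0.3],[-0.0032,-0.0147,0.02,0,0.3],[-0.0032,-0.0147,0.04,0,0.3],[-0.0032,-0.0147,0.05,0,0.64],[-0.0011,-0.005,0.05,0,0.64],[0.0021,0.0098,0.05,0,0.64],[0.0053,0.0244,0.05,0,0.64],[0.0075,0.0347,0.05,0,0.64],[0.0075,0.0347,0.05,0,0.64],[0.0075,0.0347,0.05,0,0.64]],
])

```text
time_s: 14.28
tool_pos: [0.5032, 0.0281, 0.0649]
tool_rot: [0.779, 0.628, -0.0, -0.0]
wrist_force: [0.5, -0.7, 0.0]
finger_gap: 0.0602
finger_force: 0.0
```

```bash
python3 -c "
from h import *
look()"
```

```text
tcp g [35.  19.7] z 0.0649 F [ 0.5 -0.7  0. ] white top px (np.float64(256.0), np.int32(60)) lead end top edge g [ 35.4 129.8]
```

>>> carry_out([
  [[0,0,-0.02,0,0.64],[0,0,-0.04,0,0.64],[0,0,-0.055,0,0.64],[0,0,-0.055,0,0.64]],
])

```text
time_s: 14.88
tool_pos: [0.5027, 0.0282, 0.0093]
tool_rot: [0.779, 0.628, -0.001, -0.001]
wrist_force: [-0.8, 0.4, 0.3]
finger_gap: 0.06
finger_force: 0.0
```

>>> carry_out([
  [[0,0,0,0,0.5],[0,0,0,0,0.3],[0,0,0,0,0.3],[0,0,0,0,0.3],[0,0,0,0,0.3]],
], force=8)

```text
time_s: 15.5
tool_pos: [0.504, 0.0282, 0.0106]
tool_rot: [0.779, 0.628, 0.0, 0.0]
wrist_force: [2.0, -0.2, 6.7]
finger_gap: 0.0392
finger_force: 8.0
```

>>> carry_out([
  [[-0.001,-0.0049,0,0,0.3],[-0.0021,-0.0098,0,0,0.3],[-0.0032,-0.0147,0,0,0.3],[-0.0042,-0.0196,0,0,0.3],[-0.0063,-0.0293,0,0,0.3],[-0.0084,-0.0391,0,0,0.3],[-0.0105,-0.0489,0,0,0.3],[-0.0126,-0.0587,0,0,0.3],[-0.0126,-0.0587,0,0,0.3]],
], force=12)

```text
time_s: 16.62
tool_pos: [0.4911, -0.0315, 0.0105]
tool_rot: [0.779, 0.627, 0.0, 0.001]
wrist_force: [1.8, -3.7, 9.5]
finger_gap: 0.0391
finger_force: 12.0
```

Run:
```python
from h import *
b,a=look(); s=robot.sense(); print(s["finger_gap"],s["finger_force"])
cv2.imwrite("pics/p6.png",np.hstack([cv2.resize(a[130:250,235:355],(384,384),interpolation=2),b[:,60:460]]))
```

```text
tcp g [ 35.6 -41.1] z 0.0105 F [ 1.8 -3.7  9.5] white top px (np.float64(257.1794871794872), np.int32(196)) lead end top edge g [ 36.3 -10.1]
0.039621993087792955 12.00032092674519
```

View pics/p6.png

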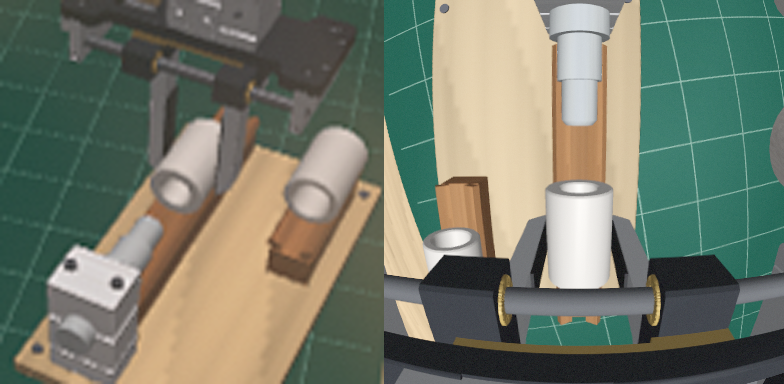

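The last picture shows the sleeve off the pin: its leading end is at wrist row 188, the nose at row 125, and it sits squarely between the pads. I'll lift it and carry it to the tray.

>>> carry_out([
  [[0,0,0.02,0,0.3],[0,0,0.05,0,0.3],[0,0,0.08,0,0.3],[0,0,0.1,0,0.3],[0.008,-0.03,0.1,0,0.3],[0.016,-0.06,0.1,1,0.3],[0.024,-0.09,0.1,2,0.3],[0.032,-0.12,0.1,3,0.3],[0.04,-0.15,0.1,4,0.3],[0.048,-0.18,0.1,5,0.3],[0.056,-0.21,0.1,5,0.3],[0.064,-0.24,0.1,5,0.3],[0.072,-0.27,0.1,5,0.3],[0.08,-0.295,0.1,5,0.3],[0.084,-0.3125,0.1,5,0.3],[0.084,-0.3125,0.1,5,0.3],[0.084,-0.3125,0.1,5,0.3]],
])

```text
time_s: 18.85
tool_pos: [0.5746, -0.3417, 0.11]
tool_rot: [0.75, 0.661, 0.0, -0.0]
wrist_force: [0.4, 0.1, -0.8]
finger_gap: 0.0392
finger_force: 12.0
```

Run:
```python
from h import *
b,a=look(); cv2.imwrite("pics/s7.png",a); p=imaging.camera_params("wrist")
# sleeve axis check: white blob in wrist and in side near tray
hs=cv2.cvtColor(a,cv2.COLOR_BGR2HSV); m=(hs[...,1]<45)&(hs[...,2]>140); m[:60]=0; m[200:]=0; m[:,:220]=0;m[:,360:]=0
for k in blobs(m,60): print("side white",[np.round(v,1) for v in cv2.minAreaRect(k)])
t=imaging.capture("top"); hs=cv2.cvtColor(t,cv2.COLOR_RGB2HSV); m=(hs[...,1]<45)&(hs[...,2]>150); m[:140]=0;m[290:]=0;m[:,:180]=0
for k in blobs(m,60): print("top white",[np.round(v,1) for v in cv2.minAreaRect(k)])
```

```text
tcp g [ 182.4 -326.8] z 0.11 F [ 0.4  0.1 -0.8] white top px (np.float64(256.3137254901961), np.int32(196)) lead end top edge g [ 183.1 -325.5]
side white [array([336.3, 183.4]), array([16.6, 30. ]), np.float64(29.1)]
side white [array([290.7,  68.1]), array([14.6, 13.8]), np.float64(14.0)]
side white [array([340.5,  64.5]), array([ 9., 37.]), np.float64(90.0)]
top white [array([278. , 272.4]), array([30.4, 18.7]), np.float64(12.8)]
top white [array([212.6, 213.3]), array([53.2, 24. ]), np.float64(1.6)]
top white [array([432.4, 180. ]), array([30.9, 20.7]), np.float64(5.7)]
top white [array([483., 172.]), array([58.5, 30.6]), np.float64(58.0)]
top white [array([263.5, 146. ]), array([12., 37.]), np.float64(90.0)]
```

>>> carry_out([
  [[0,0,-0.03,0,0.3],[0,0,-0.06,0,0.3],[0,0,-0.085,0,0.3],[0,0,-0.105,0,0.3],[0,0,-0.12,0,0.3],[0,0,-0.12,0,0.3]],
])

```text
time_s: 19.75
tool_pos: [0.5743, -0.3425, -0.0108]
tool_rot: [0.75, 0.661, -0.0, -0.001]
wrist_force: [-0.3, 0.1, -0.8]
finger_gap: 0.0389
finger_force: 12.0
```

>>> carry_out([
  [[0,0,-0.003,0,0.3],[0,0,-0.006,0,0.3],[0,0,-0.009,0,0.3],[0,0,-0.012,0,0.3],[0,0,-0.012,0,0.3]],
])

```text
time_s: 20.38
tool_pos: [0.5745, -0.3428, -0.0222]
tool_rot: [0.75, 0.661, -0.0, -0.0]
wrist_force: [0.2, -0.3, 0.4]
finger_gap: 0.0392
finger_force: 12.0
```

Now down the last few millimetres to find the floor.

>>> carry_out([
  [[0,0,-0.001,0,0.3],[0,0,-0.002,0,0.3],[0,0,-0.003,0,0.3],[0,0,-0.003,0,0.3]],
])

```text
time_s: 20.88
tool_pos: [0.5747, -0.3429, -0.0248]
tool_rot: [0.75, 0.661, -0.0, 0.0]
wrist_force: [-1.6, 0.0, 3.4]
finger_gap: 0.0396
finger_force: 12.0
```

>>> carry_out([
  [[0,0,0,0,0.45],[0,0,0,0,0.5],[0,0,0,0,0.58],[0,0,0,0,0.58],[0,0,0,0,0.58],[0,0,0.02,0,0.58],[0,0,0.05,0,0.58],[0,0,0.09,0,0.58],[0,0,0.13,0,0.58],[-0.03,0,0.17,0,0.58],[-0.08,0,0.17,0,0.58],[-0.13,0,0.17,0,0.58],[-0.18,0,0.17,0,0.58],[-0.18,0,0.17,0,0.58],[-0.18,0,0.17,0,0.58]],
])

```text
time_s: 22.75
tool_pos: [0.3954, -0.343, 0.1463]
tool_rot: [0.75, 0.661, 0.0, 0.001]
wrist_force: [-0.2, -0.1, -0.2]
finger_gap: 0.0547
finger_force: 0.0
```

Run:
```python
from h import *
for n in("top","side"):
    t=imaging.capture(n); hs=cv2.cvtColor(t,cv2.COLOR_RGB2HSV); m=(hs[...,1]<45)&(hs[...,2]>130)
    if n=="top": m[:140]=0;m[290:]=0;m[:,:180]=0
    else: m[:80]=0;m[250:]=0;m[:,:235]=0;m[:,360:]=0
    for k in blobs(m,60): print(n,[np.round(v,1) for v in cv2.minAreaRect(k)], plane(n,cv2.minAreaRect(k)[0],.025).round(3))
```

```text
top [array([278. , 272.4]), array([30.4, 18.7]), np.float64(12.5)] [ 0.398 -0.05   0.025]
top [array([212.8, 216.2]), array([53.7, 23.2]), np.float64(12.5)] [0.522 0.094 0.025]
top [array([408.5, 190.8]), array([33.5, 17.4]), np.float64(6.3)] [ 0.575 -0.344  0.025]
top [array([263.5, 146. ]), array([12., 37.]), np.float64(90.0)] [ 0.681 -0.021  0.025]
side [array([268.3, 209.5]), array([22.2, 34.9]), np.float64(33.7)] [0.534 0.036 0.025]
side [array([336.4, 183.7]), array([17.1, 30.5]), np.float64(29.1)] [ 0.401 -0.089  0.025]
side [array([290. , 112.5]), array([11.6, 15.8]), np.float64(33.7)] [ 0.575 -0.361  0.025]
```

The sleeve rests in the tray at (0.575, -0.344), seen in both views. The waiting sleeve has not moved and the robot is clear.

```bash
python3 -c "
from station import ticket
print(ticket.finish_job())"
```

```text
the job is handed in; nothing more can be done
None
```

The sleeve stopped at the pin's step under a gentle push (about 17 N), so it is a good fit: I drew it off, placed it in the plywood tray and handed the job in after about 23 s on the robot's clock.

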